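# Lock the blue money box with the blade key

## Task

Lock the blue money box: take the red-handled blade key out of its stand, put its blade down into the slotted lock on top of the blue box and turn the lock clockwise a quarter turn until it comes to its stop, with the slot in line with the green dots. Let go and leave the key standing upright in the lock; leave the yellow box's lock alone.

Things in the scene. Friction and masses are not known exactly. Their poses are not given: they have to be found in the camera images.
- key_handle (a point): Centre of the red handle of an about 110 g key upright in a fixed black stand 24 mm high. Handle: flat paddle 40 wide (x) by 14 thick (y, grip this way) by 40 high. 48 mm below this point: flat underside of a collar, 40 dia, resting on the stand. Below it the blade, 30 wide (x), 6.5 thick (y), 14 long, its last 6 mm tapered to 18 x 2.5. A half turn makes no difference. z up.
- blue_lock_face (a point): Centre of the top of the blue box's round brass lock, 75 mm above the counter. Box fixed, 120 x 120, lid at 55 mm. Slot along this point's x (turns with the lock): 40 long, 11 wide, 18 deep, mouth bevelled to 18 wide. Blade goes in till the collar rests on this face. Blade has 7 degrees of play: turn it that much further. Slot points at red dots on the lid = open, green dots = locked. z up.
- blue_lock (a joint): Turn of the blue box's lock (40 mm brass plug in a steel ring), rad: 0 = open (slot at the red dots), growing clockwise seen from above, 1.571 = locked at a hard stop (slot at the green dots). Starts between 0 and 0.25, stays where it is left; takes about 0.12 N m to turn. Turning the key some 15 degrees too far, against the stop, does no harm.
- yellow_lock (a joint): The same for the lock of the yellow box, which is otherwise like the blue one and stands to the left or right of it. Starts between 0 and 0.25 rad; leave it as it is.
Things that resemble listed ones, but are neither listed nor needed, are in the scene too. Of the things like the part that bears key_handle, leave any that is orange or purple; of the rest the smaller one is meant.

How it is judged (in metres and radians):
On the way:
1. the blade is in the slot of the blue lock, at least 6 mm deep, before the lock has been turned (horizontal distance between key_handle and blue_lock_face below 0.015 m and z of key_handle in the frame of blue_lock_face below 0.056 m and value of joint blue_lock below 0.7 rad), for 0.1 s.
At the end, for the whole second after the job is handed in: The blue box's lock is turned to within 15 degrees (0.26 rad) of its stop and at rest; the key, let go, stands in it, its handle within 15 mm of the lock's axis, upright to 11 degrees and with its collar less than 5 mm above the lock's face; the yellow box's lock reads less than 0.45 rad (value of joint blue_lock above 1.31 rad and horizontal distance between key_handle and blue_lock_face below 0.015 m and z of key_handle in the frame of blue_lock_face below 0.053 m and angle between key_handle's own z axis and vertical below 0.2 rad and velocity of joint blue_lock between -0.05 and 0.05 rad/s and value of joint yellow_lock below 0.45 rad); the robot touches nothing.
It fails at once if the yellow box's lock is turned (value of joint yellow_lock above 0.45 rad).
It also fails if it takes over 43 s, if anything falls off the work surface, if the arm or the gripper's body presses on something with over 40 N, if the wrist force passes 120 N, or if a joint passes its speed limit or range.

## Robot

A 6-joint arm with a two-finger parallel gripper is mounted at the origin on a cart in front of the work surface, level with it; the furniture and walls round the work are solid. World frame = base frame: x ahead of the robot, y to its left, z up, the work surface at z = 0. Lengths are in mm, angles in rad, forces in N, time in s.
With the tool pointing down it reaches from about 350 to 875 mm from the base axis. Payload 4.2 kg.
Tool frame: the origin (TCP) lies at the very end of the fingers, on their centre line; the grasp point (between the pads) lies 19 mm behind it; z points along the fingers, y is the direction in which the jaws open and shut (so a half turn about z gives the same grasp; the last joint's range is limited). The gripper opens to 85 mm and grips with 20 to 120 N. Pads are 22 mm wide; open, the fingers measure 114 mm over their backs; the gripper's body (76 mm by 85 mm) begins 54 mm behind the grasp point. The pads swing forward as they close: fully open they stand 13 mm farther back than shut.
Start: joints at [1.597, 0.385, 0.008, 0, -1.194, -0.259], TCP at [144.158, 608.126, 231.312] pointing down, gripper open.
Joint ranges: [-3.14, 3.14], [-1.21, 2.06], [-1.07, 1.41], [-3.16, 2.05], [-2.99, -0.16], [-3.1, 3.1]. Speed limits (rad/s): [2.79, 2.79, 3.14, 3.14, 3.14, 3.14].

## Interface

Orientations are given as a unit quaternion [x, y, z, w].
In Python, from bench import read_state, get_image, camera_params, job_done gives the robot as it stands.
- The arm moves only by the tool send_rows, never from a script. Its arguments are lists of equal length, an entry for each row: "translation": the shift along the tool's x, y, z in m, a list of three; "yaw": the turn about the tool's z in degrees; "fingers": the closure in counts, from 0 (fully open) to 255 (shut). A call has 1 to 12 rows; each row is the pose to reach, as a shift and turn from the pose measured when the call began, along the tool's axes at that moment; what a row does not reach only later rows make up. A row lasts 1/10 s, in which the tool goes at most 50 mm and 8.59 degrees, less where a joint would pass 70% of its speed; a pose out of reach is approached as far as the arm can. A call with a gripper value outside its range is refused whole. The fingers move at their own pace and stop on an object; the grip force is fixed at half the most. Time passes only in rows, so rows that repeat a pose let the fingers close. It gives the time, the measured TCP pose, the force and the opening at its end, in the units of the state.
- read_state(): the state, without advancing time (a new reading comes with each control period).
- get_image(name): name is "scene" or "side" or "wrist"; returns the picture (384x512x3 uint8, blue, green, red); there is no depth.
- camera_params(name): a dict with "mtx" (3x3 intrinsics, pixels), "rvec" (rotation vector, rad) and "tvec" (3), from world to camera coordinates, as OpenCV has them; the wrist camera has in their place "tool_from_camera" (4x4, takes a point from camera to tool coordinates, whose origin is the TCP and whose axes are the flange's). Camera axes: x right, y down, z forward; pixel columns grow to the right and rows downward; lengths in mm; the calibration is good to about 2 mm. A picture is of the moment at which its call begins: read the wrist's pose just before it. camera_params takes no time and is no camera call.
- job_done(): hands the job in, once; it reports no verdict.
The state is a dict: "clock": time; "joints": joint angles; "joint_vel": joint speeds; "joint_efforts": joint torques, N m; "position": TCP position; "ee_rot": TCP orientation; "contact_force": force on the tool from outside, world axes, zero at the start; "wrist_torque": the same for the moment, N m; "gripper_width": finger opening in mm.
Only numpy, scipy, OpenCV 4.12 (cv2) and the standard library are available. Lean on these libraries where they do the work, as an engineer would, in place of code of your own. Each camera call takes 0.05 s, during which the arm holds its last target.

## Working session

There is one attempt and no reset: what is moved stays moved. The work goes in short steps, Python scripts to look and compute and a tool call to move; the robot and the scene stay as the last step left them, time stands still between calls to the robot, and variables do not carry over. Pictures are saved under pics/ and viewed, and the job is handed in when it is done.

Besides the shell and the picture viewer there is one more tool, called after "Emit:" as name(argument=value, ...) on one line, values as JSON. send_rows: Moves the arm, as the interface text tells. Its arguments: {"type":"object","properties":{"translation":{"type":"array","items":{"type":"array","items":{"type":"number"}}},"yaw":{"type":"array","items":{"type":"number"}},"fingers":{"type":"array","items":{"type":"number"}}},"required":["translation","yaw","fingers"]}

```bash
mkdir -p pics; ls; python3 - <<'E'
from bench import *
import cv2
s=read_state();print(s)
for n in ["scene","side","wrist"]:
    im=get_image(n);cv2.imwrite(f"pics/{n}0.png",im);print(n,camera_params(n))
E
```

```text
pics
{'clock': 0.0, 'joints': array([ 1.59656823e+00,  3.85557810e-01,  6.56713093e-03, -5.15681778e-04,
       -1.19400327e+00, -2.58580794e-01]), 'joint_vel': array([ 0.00134779,  0.00148675,  0.00148969,  0.0003816 ,  0.00034486,
       -0.00127622]), 'joint_efforts': array([ 7.07764684e-04, -3.92293417e+01,  1.88407177e+01,  4.18635070e+00,
       -4.50573396e-03, -5.16657607e-06]), 'position': array([144.04925979, 607.5428767 , 230.1953943 ]), 'ee_rot': array([ 9.93220968e-01, -1.16236157e-01, -8.15313819e-05,  1.12168310e-03]), 'contact_force': array([0.86951143, 0.18148159, 0.7755772 ]), 'wrist_torque': array([ 0.03684305, -0.0132466 ,  0.01122842]), 'gripper_width': 85.31247216058631}
scene {'mtx': array([[368.45163382,   0.        , 254.10784837],
       [  0.        , 368.45163382, 188.19234743],
       [  0.        ,   0.        ,   1.        ]]), 'rvec': array([ 2.22444626, -1.14128143,  0.40626868]), 'tvec': array([-279.89188932,  404.89867089,  693.21939962])}
side {'mtx': array([[395.83071668,   0.        , 255.74741783],
       [  0.        , 395.83071668, 188.34543883],
       [  0.        ,   0.        ,   1.        ]]), 'rvec': array([ 2.27600569, -0.21907543,  0.09966631]), 'tvec': array([-515.30123026,  151.9407829 ,  819.80458166])}
wrist {'mtx': array([[281.79161369,   0.        , 255.90790178],
       [  0.        , 281.79161369, 189.31295994],
       [  0.        ,   0.        ,   1.        ]]), 'tool_from_camera': array([[ 4.24237253e-04, -9.46886210e-01, -3.21568539e-01,
         8.28802233e+01],
       [ 9.99999825e-01,  2.69146238e-04,  5.26750277e-04,
        -5.97385540e-01],
       [-4.12223611e-04, -3.21568706e-01,  9.46886158e-01,
        -1.42662627e+02],
       [ 0.00000000e+00,  0.00000000e+00,  0.00000000e+00,
         1.00000000e+00]])}
```

View pics/scene0.png

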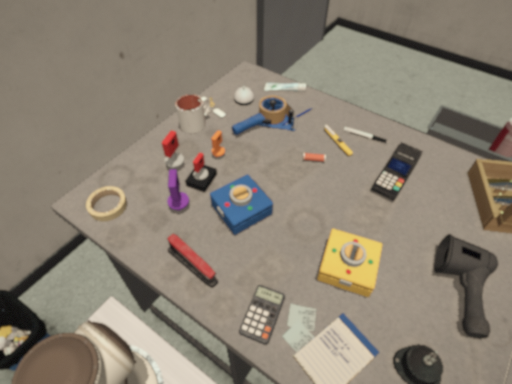

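View pics/side0.png

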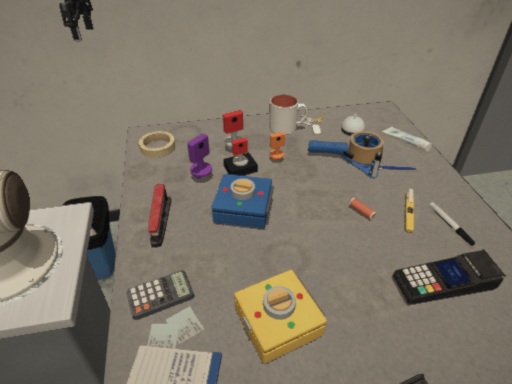

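View pics/wrist0.png

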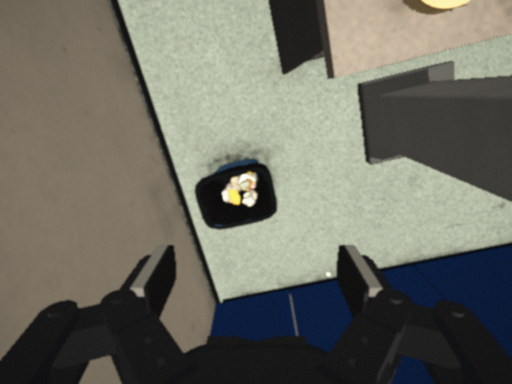

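Scene picture: the smaller red key in its black stand is near (200,170), a larger red key near (172,150), the orange one at (217,145) and the purple one at (177,190). The blue box lock is near (241,190) and the yellow box near (352,253). I'll zoom in next.

```bash
python3 - <<'E'
import cv2,numpy as np
a=cv2.imread("pics/scene0.png")[120:240,150:285]; b=cv2.imread("pics/side0.png")[100:235,180:300]
cv2.imwrite("pics/z1.png",cv2.resize(a,None,fx=5,fy=5,interpolation=cv2.INTER_CUBIC)[:600])
cv2.imwrite("pics/z2.png",cv2.resize(b,None,fx=4.4,fy=4.4,interpolation=cv2.INTER_CUBIC)[:600])
E
```

```text
(no output)
```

View pics/z1.png

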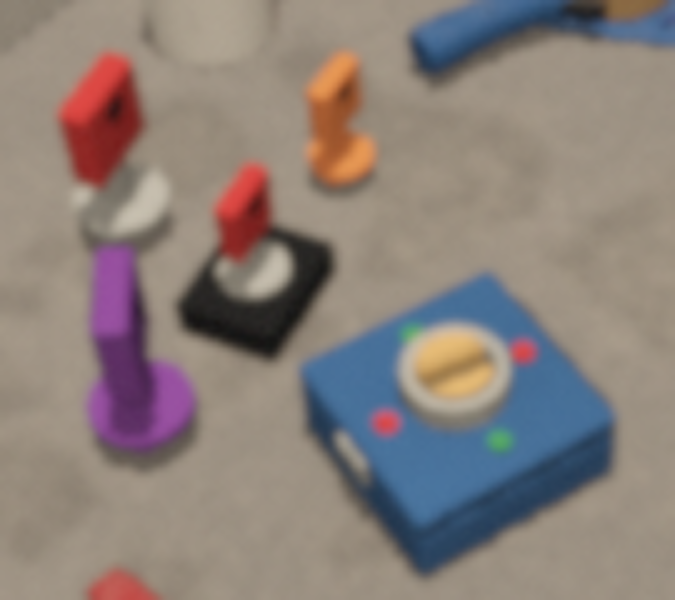

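View pics/z2.png

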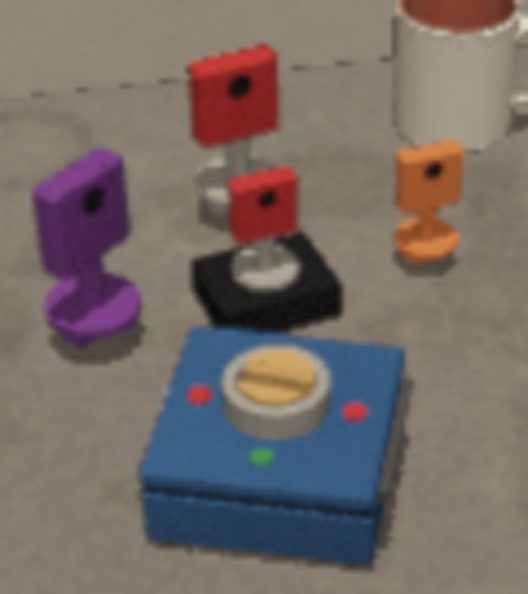

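```bash
cat > h.py <<'E'
import numpy as np,cv2
from bench import *
P={n:camera_params(n) for n in ("scene","side")}
def tri(a,b):
    M=[]
    u=[]
    for n,p in (("scene",a),("side",b)):
        c=P[n];R=cv2.Rodrigues(c["rvec"])[0];M.append(np.c_[R,c["tvec"]])
        u.append(cv2.undistortPoints(np.array([[p]],float),c["mtx"],None).reshape(2,1))
    X=cv2.triangulatePoints(M[0],M[1],u[0],u[1]);return (X[:3]/X[3]).ravel()
def onz(n,p,z,):
    c=P[n];R=cv2.Rodrigues(c["rvec"])[0]
    d=R.T@np.linalg.inv(c["mtx"])@np.array([p[0],p[1],1.]);o=-R.T@c["tvec"]
    return o+d*(z-o[2])/d[2]
def s(x,y): return (150+x/5,120+y/5)
def d(x,y): return (180+x/4.4,100+y/4.4)
E
python3 - <<'E'
from h import *
np.set_printoptions(precision=1,suppress=True)
for nm,a,b,z in [("key",(245,210),(264,206),72),("lock",(455,363),(276,376),75),("red1",(386,423),(199,394),55),("red2",(525,351),(355,411),55),("green",(500,440),(261,456),55),("green2",(411,333),None,55)]:
    print(nm, tri(s(*a),d(*b)) if b else "", onz("scene",s(*a),z), onz("side",d(*b),z) if b else "")
# handle top edge at z=92 side: front top corners
for p in [(229,182),(295,168),(299,178),(232,185)]: print("keytop",onz("side",d(*p),92))
for p in [(220,210),(253,165),(270,175),(236,215)]: print("keytop sc",onz("scene",s(*p),92))
for p in [(415,385),(492,350)]: print("slot sc",onz("scene",s(*p),75))
for p in [(240,375),(316,386)]: print("slot sd",onz("side",d(*p),75))
for p in [(192,270),(302,237),(342,287),(208,325)]: print("stand sd",onz("side",d(*p),24))
for p in [(270,355),(180,305),(333,248)]: print("stand sc",onz("scene",s(*p),10))
# wrist geometry
st=read_state();print(st['position'],st['ee_rot'])
E
```

```text
key [526.7 215.8  71.8] [527.9 216.8  72. ] [525.7 213.9  72. ]
lock [507.1  59.8  75.3] [507.7  60.3  75. ] [506.8  59.7  75. ]
red1 [468.3  74.3  56.8] [469.4  75.3  55. ] [468.5  76.3  55. ]
red2 [545.   44.1  58.6] [547.5  45.9  55. ] [545.6  47.7  55. ]
green [492.6  21.8  57. ] [494.1  22.9  55. ] [492.6  23.5  55. ]
green2  [522.8 101.   55. ] 
keytop [505.9 212.7  92. ]
keytop [545.2 219.6  92. ]
keytop [545.6 209.1  92. ]
keytop [507.1 209.4  92. ]
keytop sc [507.3 213.   92. ]
keytop sc [542.4 220.7  92. ]
keytop sc [542.  208.5  92. ]
keytop sc [509.5 203.9  92. ]
slot sc [485.1  68.   75. ]
slot sc [525.2  50.3  75. ]
slot sd [488.9  64.   75. ]
slot sd [525.4  48.2  75. ]
stand sd [482.6 224.7  24. ]
stand sd [553.  245.1  24. ]
stand sd [567.3 191.3  24. ]
stand sd [484.8 170.9  24. ]
stand sc [493.8 178.6  10. ]
stand sc [491.8 242.8  10. ]
stand sc [574.8 200.7  10. ]
[144.1 607.7 230.5] [ 1.  -0.1 -0.   0. ]
```

```bash
cat >> h.py <<'E'
from scipy.spatial.transform import Rotation as Ro
def pose():
    st=read_state();R=Ro.from_quat(st["ee_rot"]).as_matrix();return st,R,np.degrees(np.arctan2(R[1,0],R[0,0]))
def go(target,psi):
    st,R,p=pose();dd=R.T@(np.array(target,float)-st["position"])
    print("clock",round(st["clock"],2),"pos",st["position"].round(1),"psi",round(p,2),"w",round(st["gripper_width"],1),"F",st["contact_force"].round(1))
    print("shift m",(dd/1000).round(4),"yaw",round(-((psi-p+180)%360-180),2))
E
python3 - <<'E'
from h import *
go((526.5,215.3,170),11)
for a,b in [((100,120),(236,95)),((340,100),(430,178))]: print(tri(s(*a),d(*b)))
E
```

```text
clock 0.15 pos [144.1 607.7 230.5] psi -13.35 w 85.9 F [-0.6  0.4 -0.6]
shift m [0.4627 0.2934 0.061 ] yaw -24.35
[525.50632044 318.72284373  83.44095669]
[629.70710943 235.03422756  64.25735875]
```

Emit:
send_rows(translation=[[0.463, 0.293, 0.061], [0.463, 0.293, 0.061], [0.463, 0.293, 0.061], [0.463, 0.293, 0.061], [0.463, 0.293, 0.061], [0.463, 0.293, 0.061], [0.463, 0.293, 0.061], [0.463, 0.293, 0.061], [0.463, 0.293, 0.061], [0.463, 0.293, 0.061], [0.463, 0.293, 0.061], [0.463, 0.293, 0.061]], yaw=[-24.3, -24.3, -24.3, -24.3, -24.3, -24.3, -24.3, -24.3, -24.3, -24.3, -24.3, -24.3], fingers=[0, 0, 0, 0, 0, 0, 0, 0, 0, 0, 0, 0])

```text
clock: 1.35
position: [529.2, 211.4, 168.5]
ee_rot: [0.996, 0.092, -0.001, 0.002]
contact_force: [-0.7, 0.0, -0.9]
gripper_width: 85.2
```

```bash
python3 - <<'E'
from h import *
go((526.5,215.3,170),11)
im=get_image("wrist");np.save("w1pose.npy",np.r_[read_state()["position"],read_state()["ee_rot"]])
cv2.imwrite("pics/w1.png",im);cv2.imwrite("pics/w1z.png",cv2.resize(im[60:340,80:440],(720,560),interpolation=cv2.INTER_CUBIC))
go((526.5,215.3,170),11)
E
```

```text
clock 1.35 pos [529.2 211.4 168.5] psi 10.56 w 85.2 F [-0.7  0.  -0.9]
shift m [-0.002  -0.0043 -0.0015] yaw -0.44
clock 1.4 pos [528.1 212.9 168.8] psi 10.65 w 85.4 F [ 0.6 -0.3 -0.1]
shift m [-0.0012 -0.0026 -0.0012] yaw -0.35
```

View pics/w1z.png

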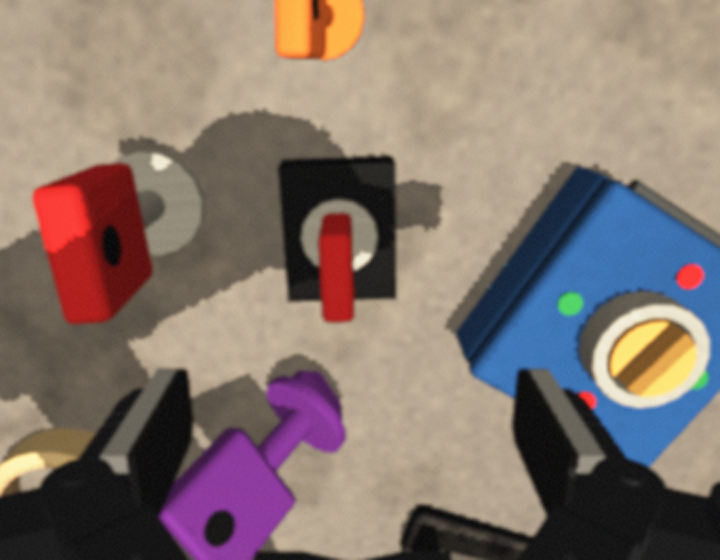

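```bash
cat >> h.py <<'E'
W=camera_params("wrist")
def wproj(X,pos,q):
    R=Ro.from_quat(q).as_matrix();T=W["tool_from_camera"]
    t=(np.atleast_2d(X)-pos)@R; c=(t-T[:3,3])@T[:3,:3]
    p=c@W["mtx"].T;return p[:,:2]/p[:,2:]
def wray(p,z,pos,q):
    R=Ro.from_quat(q).as_matrix();T=W["tool_from_camera"]
    d=R@T[:3,:3]@np.linalg.inv(W["mtx"])@np.array([p[0],p[1],1.]);o=pos+R@T[:3,3]
    return o+d*(z-o[2])/d[2]
E
python3 - <<'E'
from h import *
from scipy.optimize import minimize
np.set_printoptions(precision=2,suppress=True)
st=read_state()
pos=np.array([529.2,211.4,168.5]);q=Ro.from_quat(st["ee_rot"]).as_quat()
im=cv2.imread("pics/w1.png")
h=cv2.cvtColor(im,cv2.COLOR_BGR2HSV)
m=(((h[...,0]<8)|(h[...,0]>172))&(h[...,1]>140)&(h[...,2]>60)).astype(np.uint8)
n,l,stt,c=cv2.connectedComponentsWithStats(m)
i=[k for k in range(1,n) if stt[k,4]>100]; print(stt[i],c[i])
k=min(i,key=lambda k:np.hypot(*(c[k]-[248,193])));m=(l==k)
def sil(v,S=8):
    x,y,a=v;cs,sn=np.cos(np.radians(a)),np.sin(np.radians(a))
    B=[(x+cs*u-sn*w,y+sn*u+cs*w,zz) for u in(-20,20) for w in(-7,7) for zz in(52,92)]
    hull=cv2.convexHull(wproj(np.array(B),pos,q).astype(np.float32))
    g=np.zeros((384*2,512*2),np.uint8);cv2.fillConvexPoly(g,np.round((hull+.5)*2*16-8).astype(int),255,shift=4)
    return cv2.resize(g,(512,384),interpolation=cv2.INTER_AREA)/255.
def cost(v): return np.abs(sil(v)-m).sum()
best=min((minimize(cost,(527+a,215+b,11+t),method="Nelder-Mead",options=dict(initial_simplex=np.array([(527+a,215+b,11+t),(530+a,215+b,11+t),(527+a,218+b,11+t),(527+a,215+b,16+t)]))) for a in(-2,2) for b in(-2,2) for t in(-3,3)),key=lambda r:r.fun)
print(best.x,best.fun,m.sum())
# lock
print("lockface",wray((80+652/2,60+354/2),75,pos,q))
print("slot ends",[wray((80+a/2,60+b/2),75,pos,q) for a,b in((616,388),(692,330))])
print("reds/greens",[wray((80+a/2,60+b/2),55,pos,q) for a,b in((691,277),(570,304),(588,401))])
print("stand c",[wray((80+a/2,60+b/2),24,pos,q) for a,b in((282,163),(393,158),(394,297),(290,299))])
for a,b in [((117,300),(82,212)),((115,250),(105,155))]: print("purple",tri(s(*a),d(*b)))
E
```

```text
[[  96  142   60   80 3294]
 [ 239  167   19   54  861]
 [ 418  192   13   12  116]] [[126.01 180.24]
 [247.83 194.14]
 [424.34 197.84]]
[526.9  218.    10.27] 141.078431372549 861
lockface [511.2   64.44  75.  ]
slot ends [array([490.56,  74.97,  75.  ]), array([526.48,  50.63,  75.  ])]
reds/greens [array([546.18,  46.86,  55.  ]), array([521.63, 100.36,  55.  ]), array([470.14,  73.91,  55.  ])]
stand c [array([558.59, 253.1 ,  24.  ]), array([571.5 , 198.14,  24.  ]), array([496.94, 181.69,  24.  ]), array([485.21, 237.83,  24.  ])]
purple [425.43 208.96  90.95]
purple [438.85 216.81 117.57]
```

```bash
python3 - <<'E'
from h import *
go((526.5,216.5,145),10.5)
E
```

```text
clock 1.4 pos [528.1 212.9 168.8] psi 10.65 w 85.4 F [ 0.6 -0.3 -0.1]
shift m [-0.0009 -0.0039  0.0238] yaw 0.15
```

Emit:
send_rows(translation=[[-0.001, -0.004, 0.024], [-0.001, -0.004, 0.024], [-0.001, -0.004, 0.024], [-0.001, -0.004, 0.024], [-0.001, -0.004, 0.024], [-0.001, -0.004, 0.024]], yaw=[0, 0, 0, 0, 0, 0], fingers=[0, 0, 0, 0, 0, 0])

```text
clock: 2.0
position: [526.5, 217.2, 145.6]
ee_rot: [0.996, 0.093, -0.001, 0.001]
contact_force: [-0.5, -0.5, -0.1]
gripper_width: 85.5
```

```bash
cat > fit.py <<'E'
from h import *
from scipy.optimize import minimize
def fit(im,pos,q,guess,zc):
    h=cv2.cvtColor(im,cv2.COLOR_BGR2HSV)
    m=(((h[...,0]<8)|(h[...,0]>172))&(h[...,1]>140)&(h[...,2]>50)).astype(np.uint8)
    n,l,stt,c=cv2.connectedComponentsWithStats(m)
    g0=wproj(np.array([[*guess[:2],zc]]),pos,q)[0]
    i=[k for k in range(1,n) if stt[k,4]>100]
    k=min(i,key=lambda k:np.hypot(*(c[k]-g0)));m=(l==k)
    def sil(v):
        x,y,a=v;cs,sn=np.cos(np.radians(a)),np.sin(np.radians(a))
        B=[(x+cs*u-sn*w,y+sn*u+cs*w,zc+zz) for u in(-20,20) for w in(-7,7) for zz in(-20,20)]
        hull=cv2.convexHull(wproj(np.array(B),pos,q).astype(np.float32))
        g=np.zeros((768,1024),np.uint8);cv2.fillConvexPoly(g,np.round((hull+.5)*32-8).astype(int),255,shift=4)
        return cv2.resize(g,(512,384),interpolation=cv2.INTER_AREA)/255.,hull
    cost=lambda v:np.abs(sil(v)[0]-m).sum()
    G=np.array(guess,float)
    best=None
    for t in(-4,0,4):
        for a in (-2,2):
            b=G+[a,a,t]
            r=minimize(cost,b,method="Nelder-Mead",options=dict(initial_simplex=np.array([b,b+[3,0,0],b+[0,3,0],b+[0,0,4]])))
            if best is None or r.fun<best.fun: best=r
    o=im.copy();cv2.polylines(o,[np.round(sil(best.x)[1]).astype(int)],True,(0,255,0),1)
    return best.x,best.fun,m.sum(),stt[k],o
E
python3 - <<'E'
from fit import *
st=read_state();im=get_image("wrist");cv2.imwrite("pics/w2.png",im)
np.save("w2.npy",np.r_[st["position"],st["ee_rot"]])
r=fit(im,st["position"],st["ee_rot"],(526.5,216,10.5),72);print(r[:4]);go((526.5,216,145),10.5)
cv2.imwrite("pics/w2z.png",cv2.resize(r[4][60:340,80:440],(720,560),interpolation=cv2.INTER_CUBIC))
E
```

```text
(array([525.60043898, 217.83894764,  11.18559221]), np.float64(175.0941176470588), np.int64(1049), array([ 245,  172,   21,   60, 1049], dtype=int32))
clock 2.05 pos [526.4 217.  145.5] psi 10.68 w 85.4 F [ 0.1  0.2 -0.3]
shift m [-0.0001  0.001   0.0005] yaw 0.18
```

View pics/w2z.png

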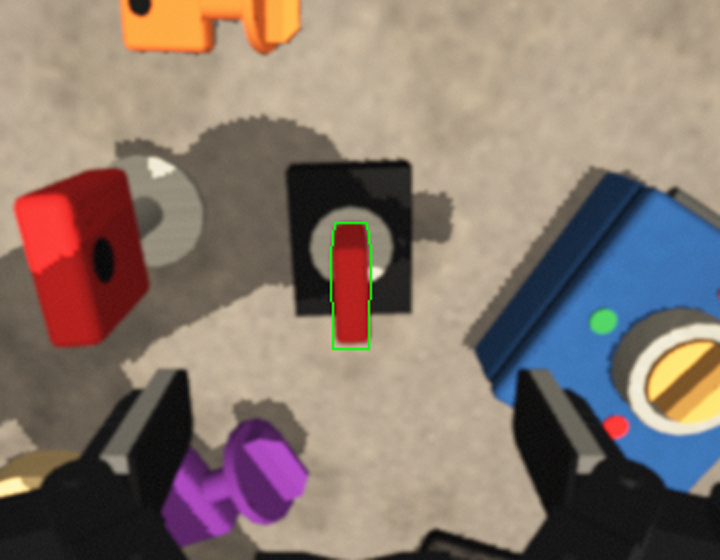

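Wrist picture: the handle is at zoomed (350,285), centred between the fingers. The model outline matches with the key at (525.6, 217.8) and yaw 11°. I'll descend around it next.

```bash
python3 - <<'E'
from h import *
go((525.6,217.5,53),11.2)
E
```

```text
clock 2.05 pos [526.4 217.  145.5] psi 10.68 w 85.4 F [ 0.1  0.2 -0.3]
shift m [-0.0006 -0.0008  0.0925] yaw -0.52
```

Emit:
send_rows(translation=[[-0.0005, -0.001, 0.03], [-0.0005, -0.001, 0.06], [-0.0005, -0.001, 0.08], [-0.0005, -0.001, 0.092], [-0.0005, -0.001, 0.092], [-0.0005, -0.001, 0.092], [-0.0005, -0.001, 0.092]], yaw=[-0.5, -0.5, -0.5, -0.5, -0.5, -0.5, -0.5], fingers=[0, 0, 0, 0, 0, 0, 0])

```text
clock: 2.75
position: [526.6, 218.3, 54.8]
ee_rot: [0.995, 0.098, 0.001, 0.0]
contact_force: [0.5, -0.7, 0.1]
gripper_width: 85.4
```

```bash
python3 - <<'E'
from fit import *
st=read_state();im=get_image("wrist")
go((525.6,217.5,53),11.2)
cv2.imwrite("pics/w3.png",im)
E
```

```text
clock 2.8 pos [526.5 218.2  54.8] psi 11.19 w 85.2 F [-0.2  0.4 -0. ]
shift m [-0.001   0.0006  0.0018] yaw -0.01
```

View pics/w3.png

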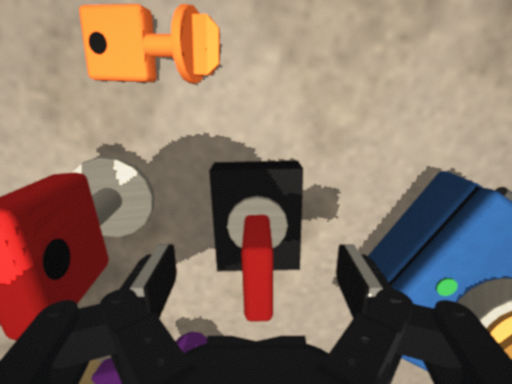

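The handle at (257,268) sits centred between the pads at columns 175 and 338, so I'll close on it.

Emit:
send_rows(translation=[[-0.001, 0, 0.001], [-0.001, 0, 0.001], [-0.001, 0, 0.001], [-0.001, 0, 0.001], [-0.001, 0, 0.001], [-0.001, 0, 0.001], [-0.001, 0, 0.001], [-0.001, 0, 0.001], [-0.001, 0, 0.001], [-0.001, 0, 0.001]], yaw=[0, 0, 0, 0, 0, 0, 0, 0, 0, 0], fingers=[255, 255, 255, 255, 255, 255, 255, 255, 255, 255])

```text
clock: 3.8
position: [525.5, 218.1, 54.2]
ee_rot: [0.995, 0.098, 0.001, 0.0]
contact_force: [-0.5, -0.2, 4.8]
gripper_width: 13.1
```

```bash
python3 - <<'E'
from h import *
go((525.6,217.5,120),11.2)
E
```

```text
clock 3.8 pos [525.5 218.1  54.2] psi 11.21 w 13.1 F [-0.5 -0.2  4.8]
shift m [ 0.0001  0.0006 -0.0658] yaw 0.01
```

Grip reads 13.1 mm on the 14 mm handle. I'll lift straight up.

Emit:
send_rows(translation=[[0, 0, -0.015], [0, 0, -0.03], [0, 0, -0.06], [0, 0, -0.1], [0, 0, -0.1], [0, 0, -0.1], [0, 0, -0.1]], yaw=[0, 0, 0, 0, 0, 0, 0], fingers=[255, 255, 255, 255, 255, 255, 255])

```text
clock: 4.5
position: [524.3, 217.7, 152.5]
ee_rot: [0.995, 0.097, -0.001, 0.001]
contact_force: [0.1, -0.9, -0.8]
gripper_width: 13.3
```

```bash
python3 - <<'E'
from h import *
pos=np.load("w2.npy");
im1=cv2.imread("pics/w1.png")
cv2.imwrite("pics/lk1.png",cv2.resize(im1[180:280,350:440],None,fx=6,fy=6,interpolation=cv2.INTER_CUBIC))
im=get_image("side");cv2.imwrite("pics/s3.png",im);im2=get_image("scene");cv2.imwrite("pics/c3.png",im2)
cv2.imwrite("pics/s3z.png",np.hstack([cv2.resize(im[120:220,200:290],(360,400),interpolation=cv2.INTER_CUBIC),cv2.resize(im2[150:250,195:285],(360,400),interpolation=cv2.INTER_CUBIC)]))
go((525.6,217.5,120),11.2)
E
```

```text
clock 4.6 pos [524.5 217.6 152.4] psi 11.2 w 13.6 F [-0.2  0.7 -1.1]
shift m [0.0012 0.0003 0.0324] yaw -0.0
```

View pics/lk1.png

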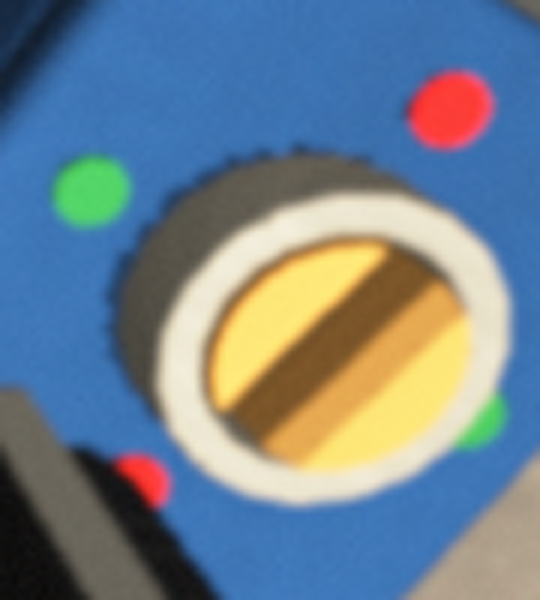

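View pics/s3.png

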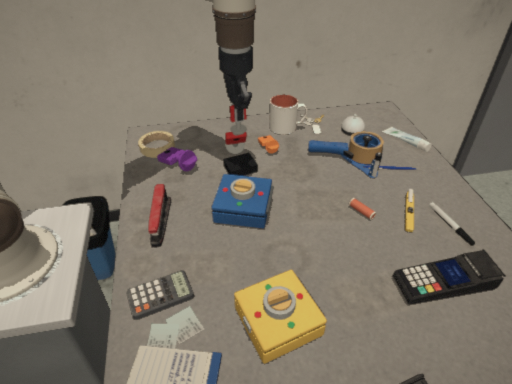

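View pics/s3z.png

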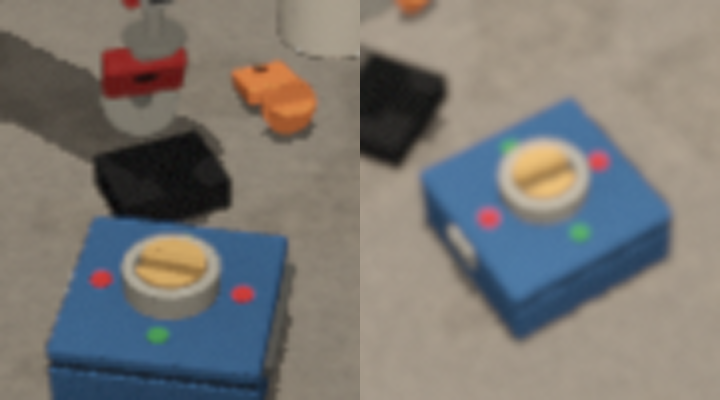

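```bash
python3 - <<'E'
from h import *
np.set_printoptions(precision=1,suppress=True)
pos=np.array([529.2,211.4,168.5]);q=np.array([.9957,.092,-.001,.002]);q/=np.linalg.norm(q)
f=lambda x,y,z=75:wray((350+(x+.5)/6-.5,180+(y+.5)/6-.5),z,pos,q)
for nm,a,b in[("L",(225,410),(388,250)),("R",(295,468),(468,318))]:
    A,B=f(*a),f(*b);print(nm,A,B,np.degrees(np.arctan2(*(B-A)[1::-1])))
# ring ellipse outer, brass ellipse
o=[f(*p) for p in((157,370),(510,310),(380,193),(290,503))];print(np.array(o))
im=cv2.imread("pics/w1.png")
pts=[(206,365),(472,330),(380,240),(320,470),(225,300),(420,440)]
P2=np.array([f(*p)[:2] for p in pts],np.float32);print(cv2.minEnclosingCircle(P2),cv2.fitEllipse(P2))
dots=[f(*p,z=55)[:2] for p in((452,110),(91,191),(148,482),(487,420))];print(np.array(dots))
d=dots[0]-dots[2];print("red ang",np.degrees(np.arctan2(d[1],d[0])))
E
```

```text
L [496.5  77.9  75. ] [527.8  62.5  75. ] -26.18737425875715
R [488.4  63.2  75. ] [519.   45.9  75. ] -29.452887724456883
[[501.4  90.8  75. ]
 [521.5  40.   75. ]
 [536.7  67.1  75. ]
 [482.   61.8  75. ]]
((507.7504577636719, 64.0103530883789), 21.629594802856445) ((508.9547424316406, 63.42324447631836), (39.68586349487305, 43.68312072753906), 151.99586486816406)
[[546.4  47.3]
 [522.  100.6]
 [470.6  73.7]
 [493.2  19.8]]
red ang -19.218285546885095
```

Both static views show the key hanging upright from the gripper. The unneeded orange key at (268,145) and purple one at (180,158) in the side view have tipped over, but both are still on the table. Next I'll look at the lock with the arm settled.

```bash
python3 - <<'E'
from h import *
go((453,86,150),-25)
E
```

```text
clock 4.6 pos [524.5 217.6 152.4] psi 11.2 w 13.6 F [-0.2  0.7 -1.1]
shift m [-0.0957  0.1152  0.0029] yaw 36.2
```

Emit:
send_rows(translation=[[-0.032, 0.038, 0.001], [-0.064, 0.077, 0.002], [-0.096, 0.115, 0.003], [-0.096, 0.115, 0.003], [-0.096, 0.115, 0.003], [-0.096, 0.115, 0.003], [-0.096, 0.115, 0.003], [-0.096, 0.115, 0.003], [-0.096, 0.115, 0.003], [-0.096, 0.115, 0.003]], yaw=[8, 16, 24, 32, 36.2, 36.2, 36.2, 36.2, 36.2, 36.2], fingers=[255, 255, 255, 255, 255, 255, 255, 255, 255, 255])

```text
clock: 5.6
position: [452.6, 86.3, 149.7]
ee_rot: [0.976, -0.216, -0.001, 0.002]
contact_force: [1.2, 0.0, -1.7]
gripper_width: 13.5
```

```bash
python3 - <<'E'
from h import *
st=read_state();np.save("w4.npy",np.r_[st["position"],st["ee_rot"]])
im=get_image("wrist");cv2.imwrite("pics/w4.png",im)
cv2.imwrite("pics/w4z.png",cv2.resize(im[60:340,120:390],(540,560),interpolation=cv2.INTER_CUBIC))
cv2.imwrite("pics/lk4.png",cv2.resize(im[70:180,190:310],None,fx=5,fy=5,interpolation=cv2.INTER_CUBIC))
go((453,86,150),-25);print(st["ee_rot"],st["position"])
E
```

```text
clock 5.65 pos [452.6  86.3 149.7] psi -24.97 w 13.3 F [ 0.6  0.3 -1.3]
shift m [ 0.0005  0.0001 -0.0003] yaw 0.03
[ 9.76357973e-01 -2.16152605e-01 -6.96322551e-04  1.63578976e-03] [452.64164651  86.32824505 149.71221409]
```

View pics/w4z.png

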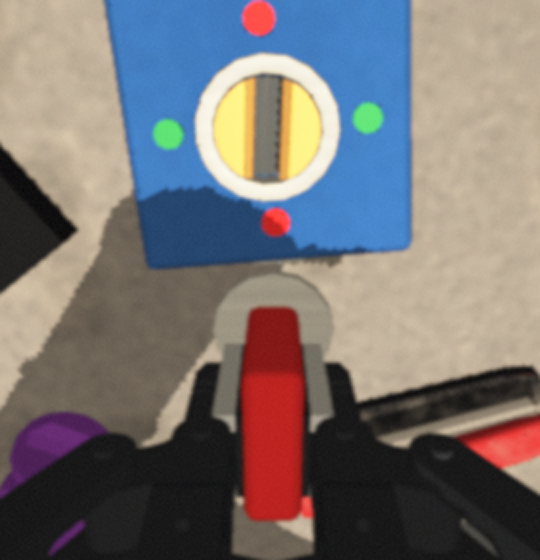

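View pics/lk4.png

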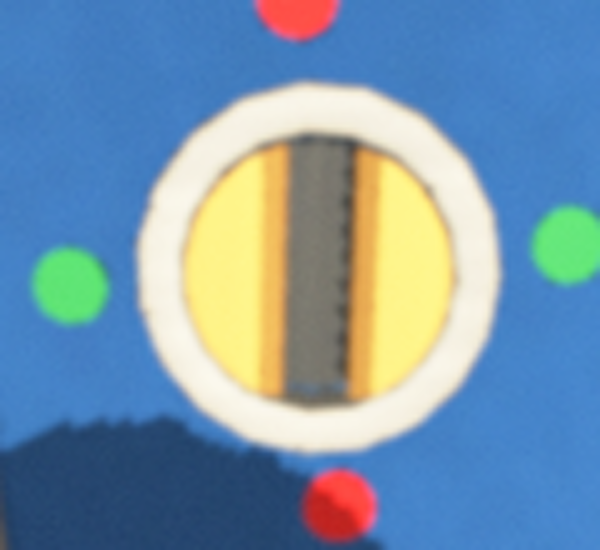

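```bash
python3 - <<'E'
from h import *
np.set_printoptions(precision=1,suppress=True)
w=np.load("w4.npy");pos,q=w[:3],w[3:]
f=lambda x,y,z=75:wray((190+(x+.5)/5-.5,70+(y+.5)/5-.5),z,pos,q)
for a,b in[((262,390),(264,155)),((372,390),(381,152)),((286,398),(290,142)),((348,398),(355,142))]:
    A,B=f(*a),f(*b);print(A,B,np.degrees(np.arctan2(*(B-A)[1::-1])))
print("ring",np.array([f(*p) for p in((138,265),(500,270),(315,83),(322,453))]))
P2=np.array([f(*p)[:2] for p in((138,265),(500,270),(315,83),(322,453),(193,135),(445,138),(190,400),(447,400))],np.float32);print(cv2.fitEllipse(P2))
P2=np.array([f(*p)[:2] for p in((183,270),(454,265),(315,134),(318,408),(220,180),(412,178),(222,368),(416,365))],np.float32);print(cv2.fitEllipse(P2))
d=[f(*p,z=55) for p in((298,0),(340,506),(70,286),(568,244))];print(np.array(d))
for i,j in((0,1),(3,2)):
    e=d[i]-d[j];print(np.degrees(np.arctan2(e[1],e[0])))
# key collar in hand: tool coords of handle
R=Ro.from_quat(q).as_matrix();print("expected collar underside centre px",wproj(pos+R@np.array([0,0,30.]),pos,q), wproj(pos+R@np.array([[0,20.,26],[0,-20,26],[20,0,26]]).T if 0 else pos+np.array([[0,20.,26],[0,-20,26],[20,0,26]])@R.T,pos,q))
print("handle top",wproj(pos+np.array([[20.,7,-38],[20,-7,-38],[-20,7,-38],[-20,-7,-38]])@R.T,pos,q))
E
```

```text
[496.4  78.1  75. ] [527.5  62.7  75. ] -26.33715762050771
[489.1  62.7  75. ] [520.6  46.9  75. ] -26.56626753816058
[493.7  75.3  75. ] [527.6  58.5  75. ] -26.426529718764417
[489.6  66.6  75. ] [523.5  49.8  75. ] -26.28121628259924
ring [[521.3  86.8  75. ]
 [497.6  37.6  75. ]
 [533.4  51.7  75. ]
 [483.4  73.9  75. ]]
((508.2788391113281, 62.84850311279297), (54.69938278198242, 54.742496490478516), 101.53471374511719)
((508.3453063964844, 62.92095184326172), (40.298553466796875, 40.729148864746094), 156.25469970703125)
[[545.9  48.8  55. ]
 [469.4  77.1  55. ]
 [522.4 101.7  55. ]
 [493.9  24.5  55. ]]
-20.239020014335477
-110.25173858118983
expected collar underside centre px [[256.7 223.2]] [[286.9 225.8]
 [226.4 225.8]
 [256.7 197.5]]
handle top [[273.7 250.2]
 [240.7 250.2]
 [272.  325.1]
 [242.1 325.1]]
```

Settled wrist view: lock ring centre at zoomed (319,268), i.e. world (508.3, 62.9), slot at −26.4°, and red dots in line at −20.2° (lock ≈ 0.11 rad). The collar in hand matches the expected pixels, so the key is centred. Moving above the lock now.

```bash
python3 - <<'E'
from h import *
go((508.3,62.8,128),-26.4)
E
```

```text
clock 5.65 pos [452.6  86.3 149.7] psi -24.97 w 13.3 F [ 0.6  0.3 -1.3]
shift m [ 0.0604 -0.0023  0.0217] yaw 1.43
```

Emit:
send_rows(translation=[[0.025, -0.001, 0], [0.05, -0.0023, 0], [0.0604, -0.0023, 0.01], [0.0604, -0.0023, 0.0217], [0.0604, -0.0023, 0.0217], [0.0604, -0.0023, 0.0217], [0.0604, -0.0023, 0.0217]], yaw=[1.4, 1.4, 1.4, 1.4, 1.4, 1.4, 1.4], fingers=[255, 255, 255, 255, 255, 255, 255])

```text
clock: 6.35
position: [507.9, 63.1, 128.2]
ee_rot: [0.974, -0.228, -0.001, 0.002]
contact_force: [-0.1, 0.6, -1.2]
gripper_width: 13.2
```

```bash
python3 - <<'E'
from h import *
go((508.3,62.8,105.2),-26.4)
im=get_image("wrist");im2=get_image("side");im3=get_image("scene")
cv2.imwrite("pics/w5.png",np.hstack([cv2.resize(im[120:340,140:370],(418,400),interpolation=cv2.INTER_CUBIC),cv2.resize(im2[130:230,200:290],(180,200),interpolation=cv2.INTER_CUBIC).repeat(2,0).repeat(2,1)]))
cv2.imwrite("pics/c5.png",cv2.resize(im3[120:240,180:300],None,fx=5,fy=5,interpolation=cv2.INTER_CUBIC))
E
```

```text
clock 6.35 pos [507.9  63.1 128.2] psi -26.32 w 13.2 F [-0.1  0.6 -1.2]
shift m [ 0.0005 -0.      0.023 ] yaw 0.08
```

View pics/w5.png

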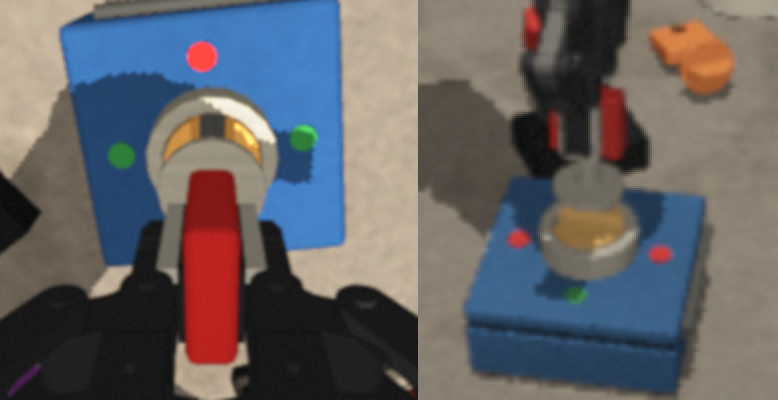

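View pics/c5.png

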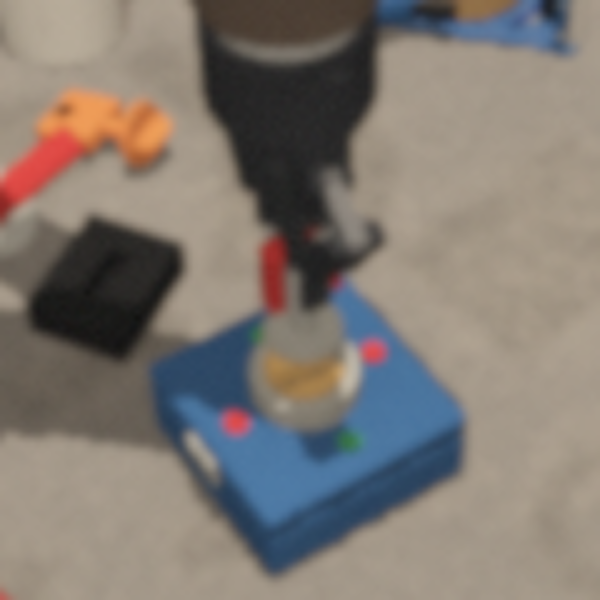

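The key hangs centred over the lock: the slot at (212,125) in the wrist crop is in line with the handle at (212,265). I'll lower it in steps.

Emit:
send_rows(translation=[[0.0005, 0, 0.005], [0.0005, 0, 0.01], [0.0005, 0, 0.015], [0.0005, 0, 0.015]], yaw=[0, 0, 0, 0], fingers=[255, 255, 255, 255])

```text
clock: 6.9
position: [508.0, 62.6, 112.5]
ee_rot: [0.974, -0.228, -0.001, 0.002]
contact_force: [0.3, -0.4, -1.0]
gripper_width: 13.2
```

Emit:
send_rows(translation=[[0, 0, 0.003], [0, 0, 0.006], [0, 0, 0.0075], [0, 0, 0.0075]], yaw=[0, 0, 0, 0], fingers=[255, 255, 255, 255])

```text
clock: 7.3
position: [508.0, 62.6, 105.3]
ee_rot: [0.974, -0.228, -0.001, 0.002]
contact_force: [-1.4, -1.1, 1.7]
gripper_width: 13.4
```

Emit:
send_rows(translation=[[0, 0, 0], [0, 0, 0], [0, 0, 0], [0, 0, 0], [0, 0, 0], [0, 0, 0]], yaw=[7, 14, 21, 28, 35, 42], fingers=[255, 255, 255, 255, 255, 255])

```text
clock: 7.9
position: [508.5, 62.7, 105.4]
ee_rot: [0.826, -0.563, 0.0, 0.002]
contact_force: [-0.1, -0.2, -1.3]
gripper_width: 13.4
```

```bash
python3 - <<'E'
from h import *
go((508.0,62.8,105.3),-124);print(read_state()["wrist_torque"])
E
```

```text
clock 7.9 pos [508.5  62.7 105.4] psi -68.58 w 13.4 F [-0.1 -0.2 -1.3]
shift m [-0.0002  0.0004  0.0001] yaw 55.42
[-0.09447485 -0.17025639  0.08597186]
```

Emit:
send_rows(translation=[[0, 0, 0], [0, 0, 0], [0, 0, 0], [0, 0, 0], [0, 0, 0], [0, 0, 0], [0, 0, 0], [0, 0, 0], [0, 0, 0], [0, 0, 0]], yaw=[7, 14, 21, 28, 35, 42, 49, 54, 54, 54], fingers=[255, 255, 255, 255, 255, 255, 255, 255, 255, 255])

```text
clock: 8.9
position: [508.4, 62.5, 105.3]
ee_rot: [-0.481, 0.877, -0.001, -0.002]
contact_force: [0.1, -1.3, -0.5]
gripper_width: 13.5
```

```bash
python3 - <<'E'
from h import *
go((508.0,62.8,105.3),-124);print(read_state()["wrist_torque"])
E
```

```text
clock 8.9 pos [508.4  62.5 105.3] psi -122.46 w 13.5 F [ 0.1 -1.3 -0.5]
shift m [-0.      0.0005  0.    ] yaw 1.54
[-0.36166947  0.03909622  0.11867207]
```

Emit:
send_rows(translation=[[0, 0, 0], [0, 0, 0], [0, 0, 0]], yaw=[4, 6, 6], fingers=[255, 255, 255])

```text
clock: 9.2
position: [508.5, 62.6, 105.4]
ee_rot: [-0.437, 0.9, -0.001, -0.002]
contact_force: [-0.1, -0.7, -0.8]
gripper_width: 13.2
```

```bash
python3 - <<'E'
from h import *
go((508.0,62.8,105.3),-124);print(read_state()["wrist_torque"])
im=get_image("wrist");cv2.imwrite("pics/w6.png",cv2.resize(im[120:340,140:370],None,fx=2.5,fy=2.5,interpolation=cv2.INTER_CUBIC))
E
```

```text
clock 9.2 pos [508.5  62.6 105.4] psi -128.19 w 13.2 F [-0.1 -0.7 -0.8]
shift m [0.0001 0.0005 0.0001] yaw -4.19
[-0.20270871  0.10107217  0.98431702]
```

View pics/w6.png

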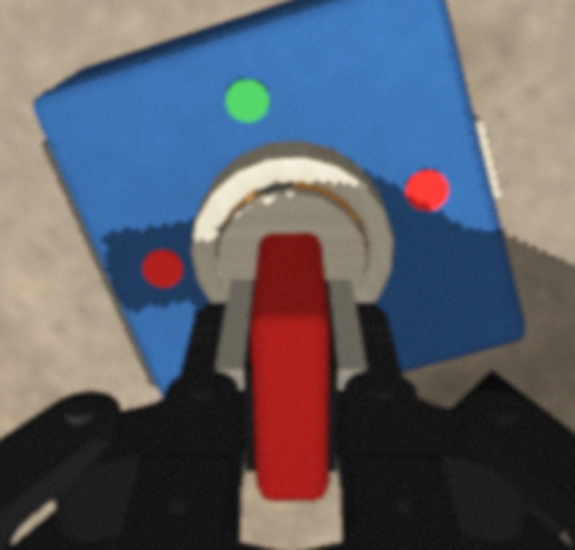

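Torque rose from 0.12 to 0.98 N m, so the lock is at its stop. In the picture the green dot at (247,101) lies nearly along the key's axis. I'll ease back a few degrees within the play, open and rise.

Emit:
send_rows(translation=[[0, 0, 0], [0, 0, 0], [0, 0, 0], [0, 0, 0], [0, 0, 0], [0, 0, 0], [0, 0, 0], [0, 0, 0]], yaw=[-4, -7, -7, -7, -7, -7, -7, -7], fingers=[255, 255, 255, 150, 100, 60, 60, 60])

```text
clock: 10.05
position: [508.6, 62.6, 105.4]
ee_rot: [-0.491, 0.871, -0.001, -0.002]
contact_force: [0.0, 0.3, 0.0]
gripper_width: 65.1
```

```bash
python3 - <<'E'
from h import *
go((508.0,62.8,205.3),-121);print(read_state()["wrist_torque"])
im=get_image("wrist");cv2.imwrite("pics/w7.png",cv2.resize(im[120:340,140:370],None,fx=2.5,fy=2.5,interpolation=cv2.INTER_CUBIC))
E
```

```text
clock 10.05 pos [508.6  62.6 105.4] psi -121.22 w 65.1 F [0.  0.3 0. ]
shift m [ 0.0005  0.0005 -0.0999] yaw -0.22
[-0.02442714  0.01996498  0.01646929]
```

View pics/w7.png

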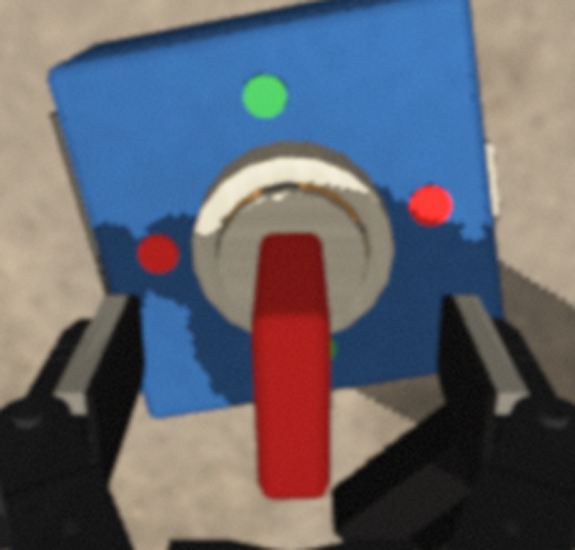

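The fingers are open at about (125,340) and (455,340), clear of the handle, and the key stands upright in the lock. I'll rise straight up.

Emit:
send_rows(translation=[[0, 0, -0.02], [0, 0, -0.05], [0, 0, -0.09], [0, 0, -0.12], [-0.03, 0, -0.12], [-0.06, 0, -0.12], [-0.06, 0, -0.12], [-0.06, 0, -0.12]], yaw=[0, 0, 0, 0, 0, 0, 0, 0], fingers=[60, 60, 60, 60, 60, 60, 60, 60])

```text
clock: 10.9
position: [539.6, 114.6, 224.6]
ee_rot: [-0.491, 0.871, -0.001, -0.002]
contact_force: [-0.4, -0.6, 0.3]
gripper_width: 65.0
```

```bash
python3 - <<'E'
from fit import *
st=read_state();im=get_image("wrist");im2=get_image("side");im3=get_image("scene")
go((508,62.8,225),-121)
r=fit(im,st["position"],st["ee_rot"],(508.3,62.8,-121),123);print(r[:4])
cv2.imwrite("pics/w8.png",cv2.resize(r[4][0:340,100:412],None,fx=1.75,fy=1.75,interpolation=cv2.INTER_CUBIC))
cv2.imwrite("pics/s8.png",np.hstack([cv2.resize(im2[120:220,200:290],(378,420),interpolation=cv2.INTER_CUBIC),cv2.resize(im3[140:240,195:285],(378,420),interpolation=cv2.INTER_CUBIC)]))
cv2.imwrite("pics/s8f.png",im2)
E
```

```text
clock 11.05 pos [539.3 113.7 225. ] psi -121.25 w 65.1 F [-0.2  0.  -0.2]
shift m [0.0598 0.0003 0.0003] yaw -0.25
(array([ 508.24363154,   62.44689609, -121.77664827]), np.float64(126.12549019607843), np.int64(839), array([247,  97,  18,  51, 839], dtype=int32))
```

View pics/w8.png

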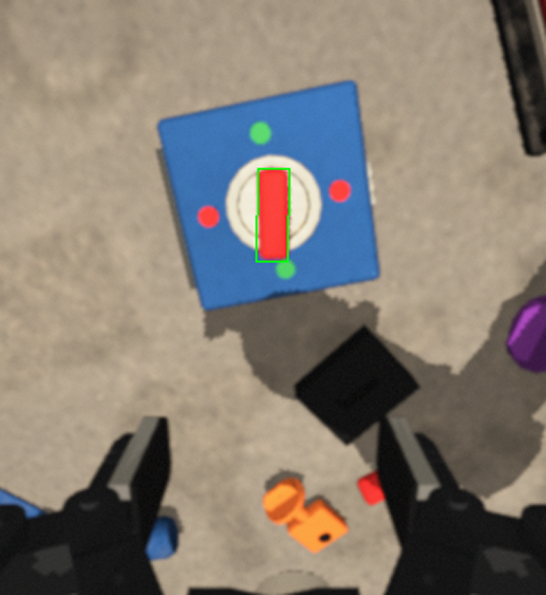

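View pics/s8.png

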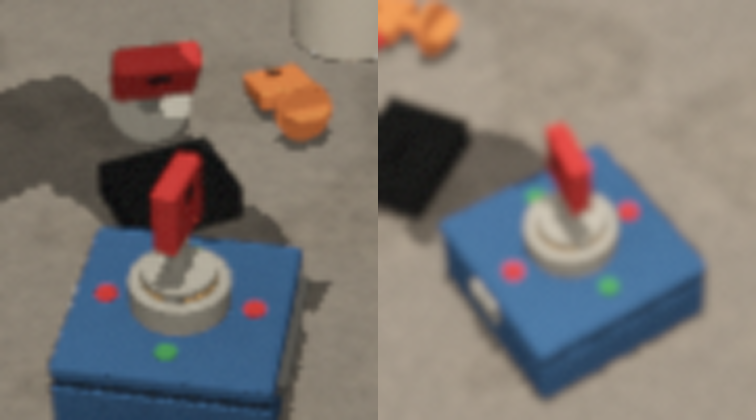

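View pics/s8f.png

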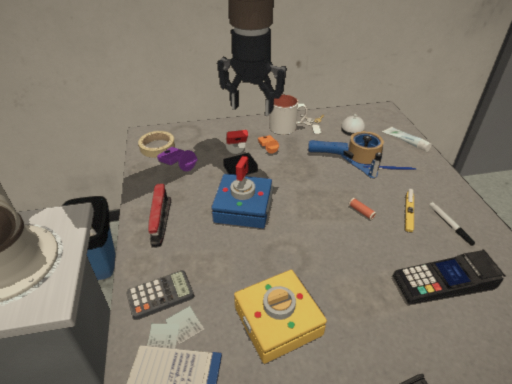

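The key stands upright with its collar on the lock face. The wrist fit puts it at (508.2, 62.4), 0.5 mm from the lock axis, and the handle points along the green dots. The yellow lock at (280,298) in the side view looks unchanged. Handing in.

```bash
python3 -c "
from bench import *
print(job_done())"
```

```text
the job is handed in; nothing more can be done
None
```

I took the red key from its stand, put it down into the blue lock until the collar was on the face, and turned it clockwise to the stop. I then let go and backed the arm off, and handed in at about 11 s.

**Lock turned:** The torque about the key rose from about 0.12 to 0.98 N m at the end of the turn, so the lock is against its stop. I eased the gripper back 7° before opening.

**Key position:** In the last pictures the key stands upright with its collar on the face. A wrist-camera fit puts it about 0.5 mm from the lock's axis.

**Yellow box:** I never touched it, and its lock looks unchanged in the side picture.

**What disagreed:**
- The final fit puts the handle about 11° past the green-dot line, more than the stated 7° of play. The fit is rough, and I could not see the slot itself under the collar.
- The scene and side cameras placed things about 2.5 mm off from the wrist camera in y. I used the wrist camera's values.
- The unneeded orange and purple keys, and apparently the larger red one, tipped over early on. I did not knowingly touch them, and they stayed on the table.

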